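# Square up the waiting slides, then open the bonding press and hold it

### The job

The resin in the thin-section bonding press has cured and three more slides wait askew on the loading tray. Nudge each waiting slide up against the tray's stop fence, in its own place between the scribed lines, so that the three make one straight, square, even row; then pull the press's spring latch out sideways by its black barrel, lift the beam's nose off the ball with it until it is a good 12 cm up, and finish still holding the beam up there in the gripper, so that I can swap the slides. Leave the cured slides in the press and the other things on the bench where they are.

Things in the scene. Friction and masses are not known exactly. Their poses are not given: they have to be found in the camera images.
- press: bonding press, fixed: grey base 270 (x) x 96 (y) mm, top 14 mm up; aluminium beam 28 mm wide along x above it (z 66 to 86 mm, nuts to 104), three plungers over three cured slides. Its near end, a steel nose 44 x 42 mm (z 53 to 91), covers the ball. Origin: centre of base underside; +x from nose to hinge (away from the robot, give or take the yaw), +y the side where the latch barrel sticks out
- beam (a joint): beam angle, rad: 0 = down on the ball, grows as the nose rises, stop at 1.1; at 0.6 the nose is about 12 cm up. Beam about 0.6 kg, 3 to 4 N at the nose; nothing keeps it up, it falls when let go. It cannot rise while the latch is home
- latch (a joint): latch pull, m: 0 = home, jaw under the ball's shoulder; grows as the barrel is pulled straight out from the beam to press +y, stop at 0.014. Spring about 3 N at first, 8 N fully out; it returns when let go. Beyond 0.007 the jaw is clear of the ball; the latch rides up with the beam, so keep it pulled until the nose is 20 mm up
- latch_grip (a point): middle of the black pull barrel: round bar, 14 mm diameter, 34 mm long along press y between two 21 mm flanges. Pinch it from above, fingers closing along press x. Beam down: at (-0.105, 0.050, 0.060) in the press frame, base top 46 mm below. It moves with latch and beam and may turn between the fingers as the beam swings up
- beam_hinge (a point): middle of the beam's hinge pin, which lies along press y, 76 mm above the bench, at press x = +0.110: 0.215 m from the latch barrel and the ball along press x
- ball (a point): centre of the fixed 24 mm ball of the press, 70 mm above the bench
- tray: loading tray, fixed: dark steel plate 120 (x) x 172 (y) mm, top 8 mm up, with a stop fence 10.5 mm high above the top at its far side, near face at tray x = +0.045. Scribed lines along x part three places, centres at tray y = +0.046, 0, -0.046. Origin: centre of underside; +x to the fence, away from the robot give or take the yaw. A slide that is home has its centre at tray x = +0.022
- slide_0: waiting slide in the tray's place at tray y = +0.046 (left seen from the near side): grey rock chip on a glass slide, one rigid 50 g piece: glass 46 (x) x 27 (y) x 3 mm, chip 34 x 23 mm centred on it, its top 19 mm above the underside; origin centre of the underside; x is the long way, roughly towards the fence at the start
- slide_1: waiting slide in the tray's middle place: the same kind of piece
- slide_2: waiting slide in the tray's place at tray y = -0.046: the same kind of piece
- cured_0: cured slide under the press's plunger at press x = -0.044: the same kind of piece as the waiting slides; to be left alone
- cured_1: cured slide under the press's plunger at press x = +0.004: the same kind of piece as the waiting slides; to be left alone
- cured_2: cured slide under the press's plunger at press x = +0.052: the same kind of piece as the waiting slides; to be left alone
- tweezers: bystander: steel tweezers lying flat, 16 x 124 x 9 mm
- loupe: bystander: folded hand lens, 24 x 32 x 14 mm
- rock_4: bystander: brown rock specimen, 59 x 69 x 40 mm
Not all that is in view belongs to the job. What is shaped like the slide_2 but brown is not meant.

How it is judged:
On the way, in this order (a step that is already met when the one before it is completed fails the run):
1. the three waiting slides stand square against the fence, each in its place, with the press still shut (x of each of slide_0, slide_1, slide_2 in the frame of tray above 0.0175 m and y of slide_0 in the frame of tray between 0.0365 and 0.0555 m and z of slide_0 in the frame of tray between 0.005 and 0.012 m and angle between the x axis of each of slide_0, slide_1, slide_2 and the x axis of tray, either way round below 0.1 rad and y of slide_1 in the frame of tray between -0.0095 and 0.0095 m and z of slide_1 in the frame of tray between 0.005 and 0.012 m and y of slide_2 in the frame of tray between -0.0555 and -0.0365 m and z of slide_2 in the frame of tray between 0.005 and 0.012 m and value of joint beam below 0.05 rad and value of joint latch below 0.004 m), for 0.2 s.
2. the latch is pulled out sideways with the beam still down (value of joint latch above 0.0065 m and value of joint beam below 0.06 rad), for 0.05 s.
3. the beam is lifted off the ball by the gripper (value of joint beam above 0.3 rad and contact force between the fingers and press above 1 N), for 0.2 s.
At the end, for the whole second after the job is handed in: Beam still, above 0.5 rad, held by the fingers on the latch barrel (over 1 N, grasp point within 45 mm of its middle); waiting slides within 4.5 mm of the fence, 9.5 mm of mid-place, 0.10 rad of square; cured slides within 12 mm, bystanders within 30 mm of where they were (value of joint beam above 0.5 rad and velocity of joint beam between -0.1 and 0.1 rad/s and distance between latch_grip and the grasp point below 0.045 m and contact force between the fingers and press above 1 N and x of each of slide_0, slide_1, slide_2 in the frame of tray above 0.0175 m and y of slide_0 in the frame of tray between 0.0365 and 0.0555 m and z of slide_0 in the frame of tray between 0.005 and 0.012 m and angle between the x axis of each of slide_0, slide_1, slide_2 and the x axis of tray, either way round below 0.1 rad and y of slide_1 in the frame of tray between -0.0095 and 0.0095 m and z of slide_1 in the frame of tray between 0.005 and 0.012 m and y of slide_2 in the frame of tray between -0.0555 and -0.0365 m and z of slide_2 in the frame of tray between 0.005 and 0.012 m and distance of each of cured_0, cured_1, cured_2 from where it was at the start of the episode below 0.012 m and distance of each of tweezers, loupe, rock_4 from where it was at the start of the episode below 0.03 m); the arm keeps its last pose, push and grip.
It fails at once if a cured slide is shifted in the press (distance of any of cured_0, cured_1, cured_2 from where it was at the start of the episode above 0.012 m).
It fails at once if a bystander is knocked away (distance of any of tweezers, loupe, rock_4 from where it was at the start of the episode above 0.03 m).
It also fails if it takes over 53 s, if anything falls off the work surface, if the arm or the gripper's body presses on something with over 40 N, if the wrist force passes 120 N, or if a joint passes its speed limit or range.

### The arm

A 6-joint arm with a two-finger parallel gripper is mounted at the origin on a cart in front of the work surface, level with it; the furniture and walls round the work are solid. World frame = base frame: x ahead of the robot, y to its left, z up, the work surface at z = 0. Lengths are in m, angles in rad, forces in N, time in s.
With the tool pointing down it reaches from about 0.3 to 1 m from the base axis. Payload 5.1 kg.
Tool frame: the origin (TCP) lies on the mounting face of the last link; the fingertips stand 190 mm ahead of it and the grasp point (between the pads) lies 171 mm ahead of it; z points along the fingers, y is the line along which they close (so a half turn about z gives the same grasp; the last joint's range is limited). The gripper opens to 95 mm and grips with 3 to 60 N. Pads are 20 mm wide; open, the fingers measure 119 mm over their backs; the gripper's body (75 mm by 180 mm) begins 59 mm behind the grasp point.
Start: joints at [1.163, 0.124, 1.65, -0, 1.367, -0.083], TCP at [0.207, 0.616, 0.405] pointing down, gripper open.
Joint ranges: [-2.61, 2.61], [-1.02, 2.33], [0.03, 2.71], [-1.35, 4.49], [0.32, 2.68], [-2.91, 2.91]. Speed limits (rad/s): [2.57, 2.57, 3.14, 3.14, 3.14, 3.14].

### API

Orientations are given as a rotation vector (axis times angle).
In Python, from bench import manip gives the robot as it stands. The module is installed in compiled form; this text tells all that it offers.
- The arm moves only by the shell command python3 -m inch 'ROWS' [FORCE]. ROWS is JSON, a list of rows, each a list of 3 entries, a list of its own where there are three numbers: the shift along the tool's x, y, z in mm, then the turn, a rotation vector about the tool's x, y, z in rad, then the opening, from 0 (shut) to 1 (fully open). In form: [[[tx, ty, tz], [wx, wy, wz], gripper], ...]. A call has 1 to 8 rows; each row shifts and turns the commanded pose from where the row before left it, along the tool's axes as they then stand; what a row does not reach is not made up. A row lasts 1/8 s, in which the tool goes at most 62.5 mm and 10.7 degrees, less where a joint would pass 70% of its speed; a pose out of reach is approached as far as the arm can. A call with a gripper value outside its range is refused whole. The fingers move at their own pace and stop on an object; FORCE is the grip in N (left out, the last holds). Time passes only in rows, so rows that do not move let the fingers close. It gives the time, the measured TCP pose, the force, the opening and the grip force at its end, in the units of the state.
- manip.sense(): the state, without advancing time (a new reading comes with each control period).
- manip.grab_frame(name): name is "scene" or "top"; returns a dict with "image" (384x512x3 uint8, red, green, blue), "z_map" (384x512 float32, m along the optical axis (not along the pixel's ray), 0 where there is no reading), "fov_y" (degrees; the focal length in pixels is half the picture's height over the tangent of half this angle, whatever the lens; pixels are square), "cx", "cy" (the principal point, pixels), "k1" (the pictures are not rectified: a ray, as slopes to the right and down, at radius r is drawn at 1 + k1 r^2 times it, then the intrinsics apply), "xyz" and "rotation" of the camera in the world. Camera axes: x right, y down, z forward; pixel columns grow to the right and rows downward; lengths in m; the calibration is good to about 2 mm. A picture is of the moment at which its call begins.
- manip.sign_off(): hands the job in; it is judged then, once.
The state is a dict: "t": time; "joint_pos": joint angles; "joint_velocities": joint speeds; "effort": joint torques, N m; "ee_pos": TCP position; "eef_rot": TCP orientation; "force": force on the tool from outside, world axes, zero at the start; "torque": the same for the moment, N m; "finger_gap": finger opening in m; "finger_force": force on a finger pad.
Only numpy, scipy, OpenCV 4.12 (cv2) and the standard library are available. Lean on these libraries where they do the work, as an engineer would, in place of code of your own. Each camera call takes 0.05 s, during which the arm holds its last target. There are 200 camera calls.

## Working session

There is one attempt and no reset: what is moved stays moved. The work goes in short steps, Python scripts to look and compute and a shell command to move; the robot and the scene stay as the last step left them, time stands still between calls to the robot, and variables do not carry over. Pictures are saved under pics/ and viewed, at most 10 in all, crops included, and the job is handed in when it is done.

```bash
mkdir -p pics; cat > h.py <<'E'
from bench import manip
import numpy as np, cv2
from scipy.spatial.transform import Rotation as R
def rot(c):
    r=np.array(c["rotation"],float)
    return r if r.shape==(3,3) else (R.from_rotvec(r) if r.size==3 else R.from_quat(r)).as_matrix()
def grab(n,save=None):
    f=manip.grab_frame(n)
    if save: cv2.imwrite(f'pics/{save}.png',f['image'][:,:,::-1])
    np.save(f'{n}_last.npy',f,allow_pickle=True)
    return f
def cloud(f):
    h,w=f['z_map'].shape; F=h/2/np.tan(np.radians(f['fov_y'])/2)
    K=np.array([[F,0,f['cx']],[0,F,f['cy']],[0,0,1]])
    u,v=np.meshgrid(np.arange(w),np.arange(h))
    p=cv2.undistortPoints(np.stack([u,v],-1).reshape(-1,1,2).astype(float),K,np.array([f['k1'],0,0,0,0.])).reshape(h,w,2)
    z=f['z_map'][...,None]
    P=np.concatenate([p*z,z],-1)@rot(f).T+np.array(f['xyz'])
    P[f['z_map']==0]=np.nan
    return P
E
python3 - <<'E'
from h import *
for n in('scene','top'):
    f=grab(n,n+'1'); print(n,f['xyz'],np.round(rot(f),3).tolist(),f['fov_y'],f['k1'],f['cx'],f['cy'])
print(manip.sense())
E
```

```text
scene [-0.00123212  0.52507041  0.45791367] [[-0.727, -0.306, 0.615], [-0.687, 0.295, -0.664], [0.022, -0.905, -0.424]] 55.15296307077643 0.0361983512339911 254.78017488883128 189.48508090707617
top [ 0.37301664 -0.05883177  0.90534298] [[0.014, -0.973, 0.229], [-1.0, -0.013, 0.005], [-0.002, -0.229, -0.973]] 55.75883545146277 -0.06951236765468026 253.66484218660233 188.8929430954423
{'t': 0.1, 'joint_pos': array([ 1.16340522e+00,  1.24428124e-01,  1.65147939e+00, -2.71917856e-05,
        1.36750565e+00, -8.25936503e-02]), 'joint_velocities': array([-1.57814290e-03, -1.31824506e-03, -4.17790287e-03, -1.81077995e-04,
       -5.19657154e-05,  1.55572246e-04]), 'effort': array([ 5.58286374e-04, -4.18876576e+01, -3.61099184e+01,  7.77168316e-02,
        4.60669992e-02, -7.74517525e-05]), 'ee_pos': array([0.20736753, 0.61581004, 0.40365158]), 'eef_rot': array([-5.07875066e-01, -3.09984639e+00,  2.78403278e-03]), 'force': array([-0.17984265,  0.35480252, -0.57397355]), 'torque': array([-0.01285936,  0.06795445,  0.03731431]), 'finger_force': 0.0, 'finger_gap': 0.09482499337611122}
```

View pics/top1.png

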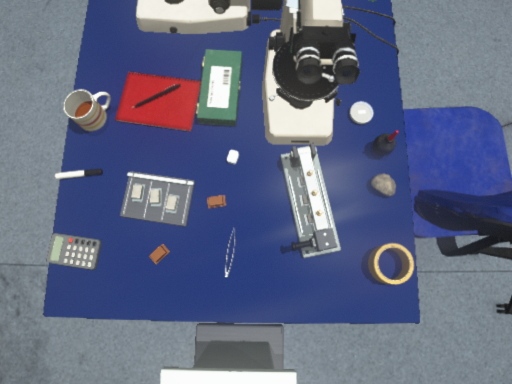

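View pics/scene1.png

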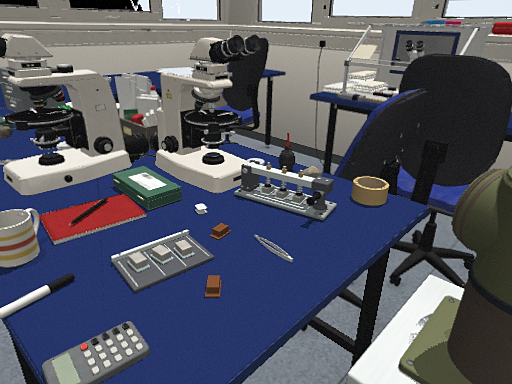

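The top view shows the tray at about (157,198) with its fence at the upper edge (row ~178), and slide chips at about (138,191), (155,196) and (145,203). The press nose is at (326,240) with the barrel at (297,246). The tweezers are at (230,252), and there are brown decoys at (216,201) and (160,253). Next I'll measure from the depth.

```bash
python3 - <<'E'
from h import *
f=np.load('top_last.npy',allow_pickle=True).item(); P=cloud(f)
im=f['image']
for nm,(c0,c1,r0,r1) in dict(tray=(105,210,160,235),press=(270,350,140,262)).items():
    s=4 if nm=='press' else 6
    c=cv2.resize(im[r0:r1,c0:c1,::-1],None,fx=s,fy=s,interpolation=cv2.INTER_CUBIC); cv2.imwrite(f'pics/{nm}1.png',c)
Z=P[...,2]
sub=np.s_[160:235,105:210]
p=P[sub].reshape(-1,3); z=p[:,2]
print(np.histogram(z,bins=np.arange(-.006,.04,.002)))
# plate + fence
for nm,lo,hi in(('plate',.005,.0105),('fence',.0155,.0215),('chip',.0235,.031)):
    m=(z>lo)&(z<hi); q=p[m]; 
    print(nm,m.sum(),q.mean(0), cv2.minAreaRect((q[:,:2]*1000).astype(np.float32)))
m=((Z>.0235)&(Z<.031)).astype(np.uint8); mm=np.zeros_like(m); mm[sub]=m[sub]
n,l,st,ce=cv2.connectedComponentsWithStats(mm)
for i in range(1,n):
    if st[i,4]>20:
        q=P[l==i]; print('chip',st[i],q.mean(0),cv2.minAreaRect((q[:,:2]*1000).astype(np.float32)))
sub=np.s_[140:262,270:350]
p=P[sub].reshape(-1,3); z=p[:,2]
for nm,lo,hi in(('base',.010,.018),('nose',.089,.0935),('beam',.083,.088)):
    q=p[(z>lo)&(z<hi)]; print(nm,len(q),q.mean(0),cv2.minAreaRect((q[:,:2]*1000).astype(np.float32)))
for r in range(232,256,2): print(r,[f'{x*1000:.0f},{y*1000:.0f},{zz*1000:.0f}' for x,y,zz in P[r,282:318:3]])
E
```

```text
(array([  30,  525, 1883, 1832,  468,  278,  941,  871,  294,   70,   43,
         82,  106,   36,   24,  114,  170,   78,    5,    0,    0,    0]), array([-0.006, -0.004, -0.002,  0.   ,  0.002,  0.004,  0.006,  0.008,
        0.01 ,  0.012,  0.014,  0.016,  0.018,  0.02 ,  0.022,  0.024,
        0.026,  0.028,  0.03 ,  0.032,  0.034,  0.036,  0.038]))
plate 2141 [0.55108368 0.19042134 0.00789103] ((552.90283203125, 186.34442138671875), (248.747802734375, 130.5745391845703), 81.50952911376953)
fence 236 [0.59919362 0.18278789 0.01827269] ((568.568359375, 165.578857421875), (222.4156951904297, 79.55235290527344), 81.73433685302734)
chip 376 [0.55856035 0.19588453 0.02677766] ((559.623046875, 196.0693359375), (120.01433563232422, 39.40740966796875), 73.1966781616211)
chip [131 184  12  14 127] [0.57107692 0.23984379 0.02668277] ((571.1532592773438, 240.05247497558594), (24.644332885742188, 33.941810607910156), 83.56128692626953)
chip [150 189  10  14 134] [0.55993929 0.19312358 0.02684042] ((559.8751831054688, 193.3959197998047), (34.01446533203125, 23.818761825561523), 1.827849030494
[... 2102 characters left out ...]
134,-2', '437,-141,1', '437,-148,0', '432,-148,68', '433,-156,62', '437,-171,-2', 'nan,nan,nan', '436,-183,14', '437,-191,14', '437,-198,14', '433,-197,65']
250 ['432,-126,-0', '432,-133,-1', '432,-141,0', '432,-148,-2', '428,-149,63', '432,-163,1', '432,-170,2', '432,-177,10', '431,-183,17', '432,-191,15', '432,-198,11', '432,-206,12']
252 ['427,-126,2', '427,-133,2', '427,-141,2', '427,-148,-2', '427,-156,-0', '427,-163,-0', '427,-170,0', '427,-176,13', '427,-183,16', '427,-191,13', '427,-198,12', '427,-205,14']
254 ['422,-126,1', '422,-133,1', 'nan,nan,nan', '422,-148,-2', '422,-155,2', '422,-163,3', '423,-171,-3', '422,-176,13', '422,-184,12', '422,-190,15', '422,-198,14', '422,-205,12']
```

View pics/tray1.png

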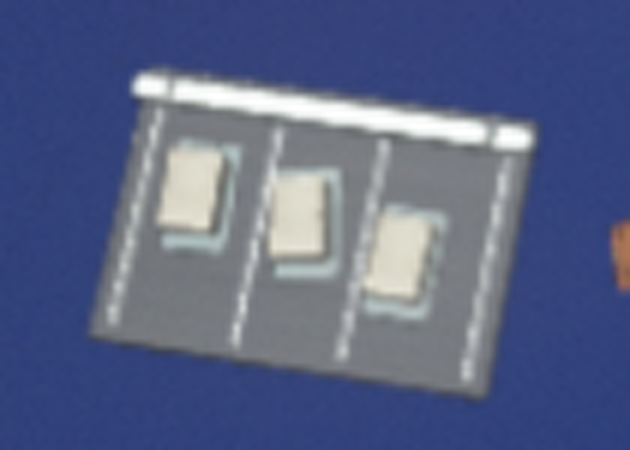

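View pics/press1.png

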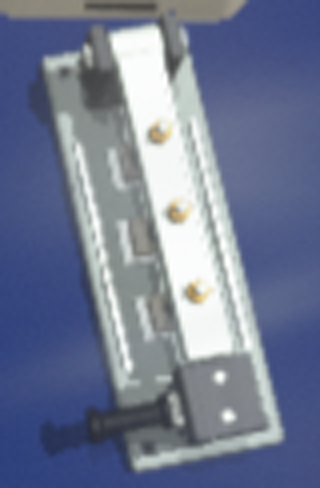

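The tray crop shows the fence running from (135,82) to (532,135), so the tray yaw is about -0.13. The chips are at (192,188), (298,213) and (400,253) in the crop. The press crop shows the nose at (220,400), the barrel from about (90,425) to (160,412), and the nuts along the beam at (160,132), (178,212) and (198,290). Next I'll fit the poses.

```bash
cat >> h.py <<'E'
def ray2plane(f,uv,z):
    h,w=f['z_map'].shape; F=h/2/np.tan(np.radians(f['fov_y'])/2)
    K=np.array([[F,0,f['cx']],[0,F,f['cy']],[0,0,1]])
    p=cv2.undistortPoints(np.array(uv,float).reshape(-1,1,2),K,np.array([f['k1'],0,0,0,0.])).reshape(-1,2)
    d=np.c_[p,np.ones(len(p))]@rot(f).T; c=np.array(f['xyz'])
    return (c+d*((z-c[2])/d[:,2])[:,None])[:,:2]
def chips(f,sub=np.s_[160:235,105:210],z=.027):
    s=6; im=f['image'][sub].astype(np.uint8); b=cv2.resize(im,None,fx=s,fy=s,interpolation=cv2.INTER_CUBIC)
    r0,c0=sub[0].start,sub[1].start
    i=b.astype(int); m=((i[...,0]>165)&(i[...,0]-i[...,2]>10)).astype(np.uint8)
    m=cv2.morphologyEx(m,cv2.MORPH_OPEN,np.ones((9,9)))
    out=[]
    for c in cv2.findContours(m,0,cv2.CHAIN_APPROX_NONE)[0]:
        if cv2.contourArea(c)<1000: continue
        g=ray2plane(f,(c.reshape(-1,2)+.5)/s-.5+[c0,r0],z)
        (cx,cy),(a,bb),an=cv2.minAreaRect((g*1000).astype(np.float32))
        M=cv2.moments((g*1000).astype(np.float32)); 
        # long axis angle in world
        if a<bb: an+=90
        an=np.radians((an+90)%180-90)
        out.append((M['m10']/M['m00'],M['m01']/M['m00'],an,max(a,bb),min(a,bb)))
    return np.array(sorted(out,key=lambda o:-o[1]))
E
python3 - <<'E'
from h import *
f=np.load('top_last.npy',allow_pickle=True).item(); P=cloud(f); Z=P[...,2]
print('chips',np.round(chips(f),3).tolist())
hsv=cv2.cvtColor(f['image'],cv2.COLOR_RGB2HSV)
def outline(sub,z,s=6):
    b=cv2.resize(f['image'][sub],None,fx=s,fy=s,interpolation=cv2.INTER_CUBIC)
    S=cv2.cvtColor(b,cv2.COLOR_RGB2HSV)[...,1]; m=(S<100).astype(np.uint8)
    m=cv2.morphologyEx(m,cv2.MORPH_OPEN,np.ones((13,13)))
    c=max(cv2.findContours(m,0,cv2.CHAIN_APPROX_NONE)[0],key=cv2.contourArea)
    pix=(c.reshape(-1,2)+.5)/s-.5+[sub[1].start,sub[0].start]
    return pix,ray2plane(f,pix,z)*1000
pix,g=outline(np.s_[160:235,105:205],.008)
print('tray',cv2.minAreaRect(g.astype(np.float32)))
# fence top line from z=18.5 contour
from numpy.linalg import svd
p=P[160:235,105:210].reshape(-1,3)
def line(q):
    for _ in range(6):
        c=np.median(q,0) if _==0 else q.mean(0); v=svd(q-c)[2][0]; r=(q-c)@np.array([-v[1],v[0]]); k=abs(r)<max(.006,2*r.std()); q=q[k]
    return c,v,len(q),r.std()
q=p[(p[:,2]>.0155)&(p[:,2]<.0215)][:,:2]; q=q[q[:,0]>0.585-.0+ .13*(q[:,1]-.19)]
c,v,n,s=line(q); print('fence',c,np.arctan2(v[1],v[0]),n,s)
# tray edges: near edge pixels and side edges at z=8
pix,g=outline(np.s_[160:235,105:205],.008)
v=np.array([np.cos(-.13),np.sin(-.13)]); 
for psi in(-.15,-.13,-.11,-.09):
    e=np.array([np.cos(psi),np.sin(psi)]); t=np.array([-e[1],e[0]])
    a=g@e; b=g@t; print(psi,'x',np.percentile(a,[1,99]),'y',np.percentile(b,[2,98]))
near=g[(np.abs(g@e-(g@e).min())<40)]
# press
p=P[140:262,270:350].reshape(-1,3); z=p[:,2]
q=p[(z>.081)&(z<.094)&(p[:,0]>.43)&(p[:,0]<.65)][:,:2]
c,v,n,s=line(q); print('beam',c,v,np.arctan2(v[1],v[0]),n,s)
q=p[(z>.052)&(z<.074)&(p[:,0]<.46)&(p[:,1]>-.188)&(p[:,0]>.42)]
c,v,n,s=line(q[:,:2]); print('barrel',c,v,n,s,'ymax',np.sort(q[:,1])[-6:],q[:,2].max())
q=p[(z>.0885)&(z<.0935)&(p[:,0]<.52)]
k=np.linalg.norm(q[:,:2]-np.median(q[:,:2],0),axis=1)<.035;print('nose',q[k].mean(0),cv2.minAreaRect((q[k,:2]*1000).astype(np.float32)))
pix,g=outline(np.s_[140:262,270:350],.014)
for psi in(.1,.15,.2,.25):
    e=np.array([np.cos(psi),np.sin(psi)]); t=np.array([-e[1],e[0]])
    print(psi,'x',np.percentile(g@e,[.5,99]),'y',np.percentile(g@t,[2,98]))
E
```

```text
chips [[569.805, 239.744, -0.069, 32.991, 22.48], [558.429, 193.745, 0.073, 31.988, 22.156], [542.568, 150.595, -0.167, 32.816, 22.78]]
tray ((558.02001953125, 194.1165771484375), (180.31301879882812, 122.49624633789062), 82.36774444580078)
fence [0.60682064 0.18438516] 1.4427689016147385 198 0.0024822019140674587
-0.15 x [460.87979544 584.77789745] y [185.09879476 363.49975222]
-0.13 x [466.98143782 589.33102481] y [175.05777622 351.9360713 ]
-0.11 x [470.75634827 595.85149021] y [163.72339811 340.24468338]
-0.09 x [474.23116328 602.28403821] y [152.11292102 329.54451893]
beam [ 0.53236391 -0.19869482] [-0.9780407 -0.208414 ] -2.931639580564618 1144 0.008948291850928838
barrel [ 0.44150368 -0.16593195] [-0.2571942   0.96635974] 130 0.00418614722617015 ymax [-0.14440754 -0.14400781 -0.14393456 -0.14364231 -0.14270446 -0.14232584] 0.07105424283309258
nose [ 0.45235637 -0.21632545  0.09082166] ((458.25244140625, -215.1806640625), (56.06342315673828, 41.780784606933594), 11.704900741577148)
0.1 x [392.99029135 701.56538475] y [-360.37908878 -171.08370731]
0.15 x [381.3141486 691.9640009] y [-390.24440237 -205.59985692]
0.2 x [368.2273972 680.6761637] y [-419.17465281 -233.67327254]
0.25 x [351.36687401 667.72902938] y [-447.0681464  -256.42700619]
```

```bash
cat >> h.py <<'E'
TR=(np.array([.5568,.1915]),-.13); PR=(np.array([.4524,-.2163]),.207)
def delta(p,yaw,off=0.):
    s=manip.sense(); C=R.from_rotvec(s['eef_rot']); T=R.from_euler('z',yaw)*R.from_matrix(np.array([[-1,0,0],[0,1,0],[0,0,-1.]]))
    w=(C.inv()*T).as_rotvec(); d=(np.array(p)-s['ee_pos'])*1000
    print('now-axes mm',np.round(C.inv().apply(d),1),'turned-axes mm',np.round(T.inv().apply(d),1),'turn',np.round(w,3),'t',round(s['t'],2))
def tray(x,y,z):
    o,a=TR; c,s=np.cos(a),np.sin(a); return [o[0]+c*x-s*y,o[1]+s*x+c*y,z]
E
python3 -c "
from h import *
delta(tray(.0066,.048,.290),-.13)"; python3 -m inch '[[[0,0,0],[0,0,-0.1],0.38],[[0,0,0],[0,0,-0.095],0.38]]' 5
python3 -c "
from h import *
delta(tray(.0066,.048,.270),-.13)"
```

```text
now-axes mm [-463.8 -242.   114. ] turned-axes mm [-408.1 -327.4  113.7] turn [-0.002 -0.    -0.195] t 0.1
t: 0.35
ee_pos: [0.2074, 0.6159, 0.404]
eef_rot: [-0.199, -3.135, 0.002]
force: [-0.6, 0.3, 0.5]
finger_gap: 0.0805
finger_force: 0.0
now-axes mm [-407.  -328.7  134.3] turned-axes mm [-408.1 -327.5  134. ] turn [-0.001 -0.     0.003] t 0.35
```

```bash
python3 -m inch '[[[-40,-32,5],[0,0,0],0.38],[[-42,-34,10],[0,0,0],0.38],[[-42,-34,15],[0,0,0],0.38],[[-42,-34,15],[0,0,0],0.38],[[-42,-34,15],[0,0,0],0.38],[[-42,-34,15],[0,0,0],0.38],[[-42,-34,15],[0,0,0],0.38],[[-42,-34,15],[0,0,0],0.38]]' 5
python3 -m inch '[[[-40,-32,15],[0,0,0],0.38],[[-26,-20,10],[0,0,0],0.38],[[-8,-7,4],[0,0,0],0.38],[[0,0,0],[0,0,0],0.38],[[0,0,0],[0,0,0],0.38]]' 
python3 -c "
from h import *
f=grab('scene','s2');f=grab('top','t2')
print(np.round(chips(f),3).tolist())
delta(tray(.0066,.048,.204),-.13)"
```

```text
t: 1.35
ee_pos: [0.5045, 0.3035, 0.2989]
eef_rot: [-0.204, -3.135, 0.0]
force: [0.1, 0.1, -0.1]
finger_gap: 0.0365
finger_force: 0.0
t: 1.98
ee_pos: [0.5688, 0.2379, 0.2711]
eef_rot: [0.202, 3.135, 0.001]
force: [0.1, -1.1, 0.2]
finger_gap: 0.0361
finger_force: 0.0
[[557.392, 191.483, 0.05, 30.596, 19.693], [542.523, 150.648, -0.154, 31.924, 21.358]]
now-axes mm [-0.7  0.3 67.3] turned-axes mm [-0.7  0.4 67.3] turn [0.    0.001 0.002] t 2.08
```

```bash
python3 -m inch '[[[0,0,30],[0,0,0],0.38],[[0,0,18],[0,0,0],0.38],[[0,0,2],[0,0,0],0.38],[[0,0,0],[0,0,0],0.38]]' 5
python3 -c "
from h import *
f=grab('scene'); cv2.imwrite('pics/c3.png',cv2.resize(f['image'][150:300,80:240,::-1],None,fx=4,fy=4,interpolation=cv2.INTER_CUBIC))"
```

```text
t: 2.58
ee_pos: [0.5696, 0.2372, 0.2212]
eef_rot: [0.203, 3.135, 0.0]
force: [-0.1, -0.7, 0.0]
finger_gap: 0.0361
finger_force: 0.0
```

View pics/c3.png

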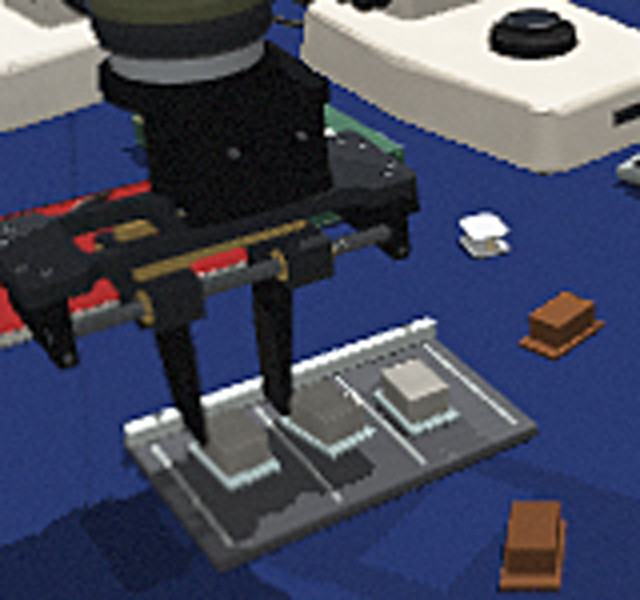

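The close view shows the fingers at (200,440) and (280,405), straddling the left chip at (240,440) and clear of the middle one. I'll descend, pinch and drag.

```bash
python3 -m inch '[[[0,0,12],[0,0,0],0.38],[[0,0,5],[0,0,0],0.38],[[0,0,0],[0,0,0],0.1],[[0,0,0],[0,0,0],0.1],[[0,0,0],[0,0,0],0.1],[[0,0,0],[0,0,0],0.1]]' 5
```

```text
t: 3.38
ee_pos: [0.5695, 0.237, 0.2039]
eef_rot: [0.204, 3.135, 0.0]
force: [-0.2, -0.2, -0.8]
finger_gap: 0.0228
finger_force: 5.0
```

```bash
python3 -m inch '[[[-3,0,0],[0,0,0],0.1],[[-4,-0.5,0],[0,0,0],0.1],[[-4,-0.5,0],[0,0,0],0.1],[[-3,0,0],[0,0,0],0.1],[[-2,0,0],[0,0,0],0.1],[[0,0,0],[0,0,0],0.1]]'; python3 -m inch '[[[-1,0,0],[0,0,0],0.1],[[-1,0,0],[0,0,0],0.1],[[0,0,0],[0,0,0],0.1]]'
```

```text
t: 4.12
ee_pos: [0.585, 0.2339, 0.2037]
eef_rot: [-0.204, -3.134, 0.0]
force: [-2.5, 0.7, 0.9]
finger_gap: 0.0233
finger_force: 5.0
t: 4.5
ee_pos: [0.5863, 0.2338, 0.2034]
eef_rot: [-0.204, -3.131, 0.001]
force: [-6.7, -0.5, 3.0]
finger_gap: 0.0231
finger_force: 5.0
```

```bash
python3 -m inch '[[[1,0,0],[0,0,0],0.30],[[0,0,0],[0,0,0],0.30],[[0,0,12],[0,0,0],0.30]]' 5 >/dev/null; echo oops
```

```text
oops
```

I got the sign wrong: tool +z is down. I'll check the state right away.

```bash
python3 -c "
from h import *
s=manip.sense(); print(s['t'],s['ee_pos'],s['force'],s['finger_gap'],s['eef_rot'])"; python3 -m inch '[[[0,0,-20],[0,0,0],0.3],[[0,0,-25],[0,0,0],0.3],[[0,0,-15],[0,0,0],0.3],[[0,0,0],[0,0,0],0.3]]'
python3 -c "
from h import *
delta(tray(.0013,.001,.232),-.13)
delta(tray(-.07,.02,.31),-.13)"
```

```text
4.875 [0.58827632 0.23431224 0.19808056] [-25.9714745   -9.45968141  72.36937541] 0.028611734317689083 [2.03352896e-01 3.13267574e+00 5.88253155e-04]
t: 5.38
ee_pos: [0.5867, 0.2338, 0.253]
eef_rot: [0.204, 3.132, 0.002]
force: [-0.1, 0.9, -1.4]
finger_gap: 0.0287
finger_force: 0.0
now-axes mm [ 22.9 -44.9  20.9] turned-axes mm [ 22.8 -44.9  21. ] turn [0.001 0.003 0.   ] t 5.38
now-axes mm [ 94.  -25.8 -57.3] turned-axes mm [ 94.1 -25.9 -57. ] turn [0.001 0.003 0.   ] t 5.38
```

```bash
python3 -m inch '[[[10,-20,0],[0,0,0],0.37],[[12,-22,5],[0,0,0],0.37],[[1,-3,14],[0,0,0],0.37],[[0,0,0],[0,0,0],0.37],[[0,0,0],[0,0,0],0.37]]' 5
python3 -c "
from h import *
f=grab('scene'); cv2.imwrite('pics/c4.png',cv2.resize(f['image'][190:300,100:240,::-1],None,fx=5,fy=5,interpolation=cv2.INTER_CUBIC))
delta(tray(.0013,.001,.204),-.13)"
```

```text
t: 6.0
ee_pos: [0.5579, 0.1926, 0.2324]
eef_rot: [-0.203, -3.135, -0.0]
force: [-0.6, -0.2, 0.3]
finger_gap: 0.0354
finger_force: 0.0
now-axes mm [-0.2 -0.3 28.8] turned-axes mm [-0.2 -0.3 28.8] turn [0.    0.    0.001] t 6.05
```

View pics/c4.png

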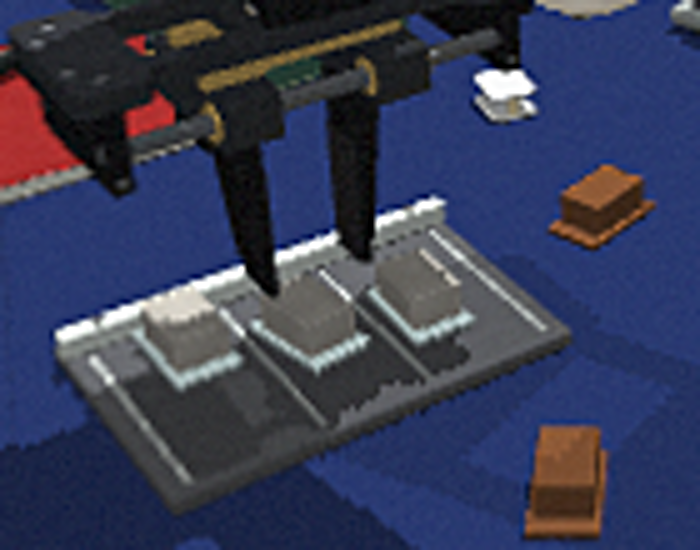

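Slide 0, at (185,325), sits square at the fence. The fingers at (262,285) and (358,250) straddle the middle chip.

```bash
python3 -m inch '[[[0,0,16],[0,0,0],0.37],[[0,0,9],[0,0,0],0.37],[[0,0,3],[0,0,0],0.37],[[0,0,0],[0,0,0],0.1],[[0,0,0],[0,0,0],0.1],[[0,0,0],[0,0,0],0.1],[[0,0,0],[0,0,0],0.1]]' 5
python3 -m inch '[[[-4,-0.5,0],[0,0,0],0.1],[[-4,-0.5,0],[0,0,0],0.1],[[-4,0,0],[0,0,0],0.1],[[-4,0,0],[0,0,0],0.1],[[-3,0,0],[0,0,0],0.1],[[-2,0,0],[0,0,0],0.1],[[-1,0,0],[0,0,0],0.1],[[0,0,0],[0,0,0],0.1]]'
```

```text
t: 6.92
ee_pos: [0.5576, 0.1921, 0.205]
eef_rot: [0.204, 3.135, 0.0]
force: [-0.7, 0.3, 0.7]
finger_gap: 0.0233
finger_force: 5.0
t: 7.92
ee_pos: [0.5789, 0.1884, 0.2048]
eef_rot: [-0.204, -3.133, 0.0]
force: [-4.2, 0.8, 5.5]
finger_gap: 0.0231
finger_force: 5.0
```

```bash
python3 -m inch '[[[-1,0,0],[0,0,0],0.1],[[-0.5,0,0],[0,0,0],0.1],[[0,0,0],[0,0,0],0.1],[[1,0,0],[0,0,0],0.3],[[0,0,0],[0,0,0],0.3],[[0,0,-15],[0,0,0],0.3],[[0,0,-25],[0,0,0],0.3],[[0,0,-8],[0,0,0],0.3]]' 5
python3 -c "
from h import *
delta(tray(-.0088,-.044,.232),-.13)"
```

```text
t: 8.93
ee_pos: [0.5807, 0.1883, 0.2557]
eef_rot: [0.204, 3.13, 0.002]
force: [-0.1, -0.0, 0.2]
finger_gap: 0.0287
finger_force: 0.0
now-axes mm [ 33.  -44.   23.5] turned-axes mm [ 32.9 -44.   23.7] turn [0.002 0.005 0.   ] t 8.93
```

```bash
python3 -m inch '[[[15,-20,0],[0,0,0],0.36],[[16,-21,5],[0,0,0],0.36],[[2,-3,14],[0,0,0],0.36],[[0,0,4],[0,0,0],0.36],[[0,0,0],[0,0,0],0.36]]' 5
python3 -c "
from h import *
f=grab('scene'); cv2.imwrite('pics/c5.png',cv2.resize(f['image'][190:300,100:240,::-1],None,fx=5,fy=5,interpolation=cv2.INTER_CUBIC))
delta(tray(-.0088,-.044,.204),-.13)"
```

```text
t: 9.55
ee_pos: [0.5416, 0.1492, 0.2292]
eef_rot: [-0.203, -3.134, 0.0]
force: [0.1, -0.1, -0.5]
finger_gap: 0.034
finger_force: 0.0
now-axes mm [-0.6 -0.2 25.7] turned-axes mm [-0.6 -0.2 25.7] turn [0.    0.    0.001] t 9.6
```

View pics/c5.png

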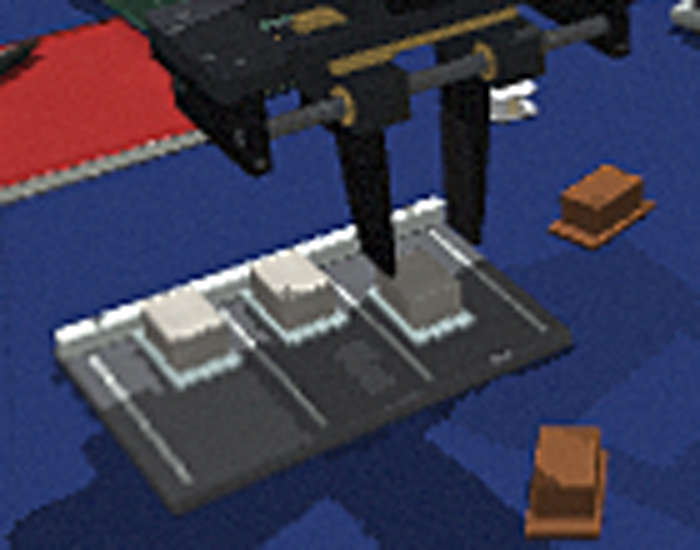

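Slides 0 and 1, at (185,325) and (297,290), are home. The fingers at (382,265) and (466,238) straddle chip 2 at (422,285).

```bash
python3 -m inch '[[[0,0,14],[0,0,0],0.36],[[0,0,8],[0,0,0],0.36],[[0,0,3],[0,0,0],0.36],[[0,0,0],[0,0,0],0.1],[[0,0,0],[0,0,0],0.1],[[0,0,0],[0,0,0],0.1],[[0,0,0],[0,0,0],0.1]]' 5
python3 -m inch '[[[-4,-0.5,0],[0,0,0],0.1],[[-5,-0.5,0],[0,0,0],0.1],[[-6,-0.5,0],[0,0,0],0.1],[[-6,0,0],[0,0,0],0.1],[[-5,0,0],[0,0,0],0.1],[[-3,0,0],[0,0,0],0.1],[[-1,0,0],[0,0,0],0.1],[[0,0,0],[0,0,0],0.1]]'
```

```text
t: 10.48
ee_pos: [0.5413, 0.1489, 0.205]
eef_rot: [0.204, 3.135, 0.0]
force: [0.7, -0.1, -0.6]
finger_gap: 0.023
finger_force: 5.0
t: 11.48
ee_pos: [0.5709, 0.1435, 0.2049]
eef_rot: [0.204, 3.135, 0.0]
force: [-0.2, -0.4, 1.4]
finger_gap: 0.0226
finger_force: 5.0
```

```bash
python3 -m inch '[[[-1,0,0],[0,0,0],0.1],[[-1,0,0],[0,0,0],0.1],[[-1,0,0],[0,0,0],0.1],[[-1,0,0],[0,0,0],0.1],[[0,0,0],[0,0,0],0.1]]'
```

```text
t: 12.1
ee_pos: [0.574, 0.1432, 0.2043]
eef_rot: [-0.204, -3.131, 0.0]
force: [-5.6, 1.0, 4.5]
finger_gap: 0.0228
finger_force: 5.0
```

Slide 2 has touched the fence. I'll release, lift well clear and re-measure the row.

```bash
python3 -m inch '[[[1,0,0],[0,0,0],0.3],[[0,0,0],[0,0,0],0.3],[[0,0,-15],[0,0,0],0.3],[[0,0,-30],[0,0,0],0.3],[[0,-20,-50],[0,0,0],0.4],[[40,-60,-20],[0,0,0],0.4],[[20,-59,0],[0,0,0],0.4],[[0,-60,0],[0,0,0],0.4]]' 5
python3 -c "
from h import *
f=grab('top'); c=chips(f)
for x,y,a,l,w in c:
    d=np.array([x,y])/1000-TR[0]; e=TR[1]; print(np.round([d@[np.cos(e),np.sin(e)],d@[-np.sin(e),np.cos(e)],a-e,l,w],4))
o,a=PR; 
b=o+.05*np.array([-np.sin(a),np.cos(a)]); print(b)
delta([*b,.300],a-np.pi/2); delta([*b,.300],a+np.pi/2); print(manip.sense()['joint_pos'])"
```

```text
t: 13.1
ee_pos: [0.4951, -0.0386, 0.3182]
eef_rot: [0.201, 3.132, -0.001]
force: [1.5, -0.8, -0.4]
finger_gap: 0.0379
finger_force: 0.0
[ 2.19000e-02  4.51000e-02 -8.60000e-03  3.27935e+01  2.30038e+01]
[ 2.19000e-02 -1.50000e-03 -5.00000e-03  3.31975e+01  2.30337e+01]
[ 2.20000e-02 -4.64000e-02 -3.41000e-02  3.36303e+01  2.37159e+01]
[ 0.44212376 -0.16736741]
now-axes mm [  36.  -129.3   18.7] turned-axes mm [-110.   -77.1   18.2] turn [-0.003  0.006  1.23 ] t 13.15
now-axes mm [  36.  -129.3   18.7] turned-axes mm [110.   77.1  18.2] turn [-0.006 -0.003 -1.911] t 13.15
[-0.19547639 -0.14995417  2.07113098 -0.00524894  1.21712894 -1.63110326]
```

The row is square and home: x is 21.9–22.0 mm, y is 45.1, -1.5 and -46.4 mm, and every angle is below 0.035. On to the press.

```bash
python3 -m inch '[[[0,0,0],[0,0,0.175],0.38],[[0,0,0],[0,0,0.175],0.38],[[0,0,0],[0,0,0.175],0.38],[[0,0,0],[0,0,0.175],0.38],[[0,0,0],[0,0,0.175],0.38],[[0,0,0],[0,0,0.175],0.38],[[0,0,0],[0,0,0.175],0.38],[[0,0,0],[0,0,0],0.38]]' 40
python3 -m inch '[[[-25,-20,0],[0,0,0],0.38],[[-40,-28,6],[0,0,0],0.38],[[-35,-22,6],[0,0,0],0.38],[[-10,-7,6],[0,0,0],0.38],[[0,0,0],[0,0,0],0.38],[[0,0,0],[0,0,0],0.38]]'
python3 -c "
from h import *
o,a=PR; b=o+.05*np.array([-np.sin(a),np.cos(a)]); delta([*b,.231],a-np.pi/2)
f=grab('scene'); cv2.imwrite('pics/c6.png',cv2.resize(f['image'][110:240,225:355,::-1],None,fx=4.5,fy=4.5,interpolation=cv2.INTER_CUBIC))"
```

```text
t: 14.15
ee_pos: [0.4966, -0.0374, 0.3175]
eef_rot: [1.966, 2.449, 0.001]
force: [0.3, -0.3, -0.0]
finger_gap: 0.0361
finger_force: 0.0
t: 14.9
ee_pos: [0.4452, -0.1607, 0.2987]
eef_rot: [1.967, 2.449, 0.001]
force: [0.2, 0.6, -0.1]
finger_gap: 0.0359
finger_force: 0.0
now-axes mm [-5.8 -4.4 67.7] turned-axes mm [-5.9 -4.3 67.7] turn [ 0.    -0.     0.011] t 14.9
```

View pics/c6.png

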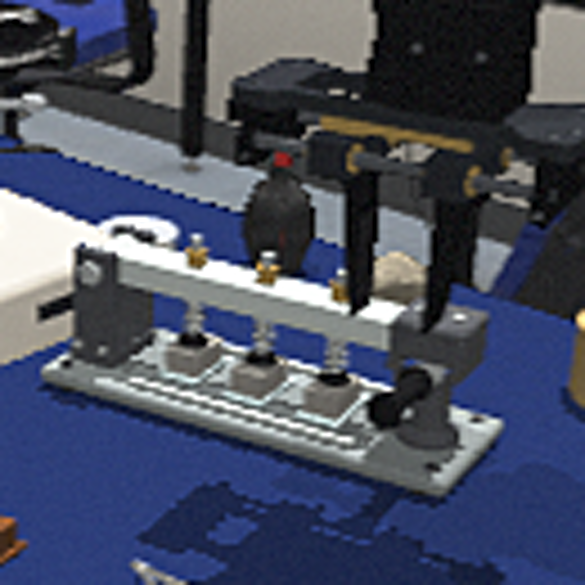

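The view shows the black barrel at (398,397) on the near side of the nose, with the fingers still high above at (358,300) and (435,325). I'll correct the offset and descend partway.

```bash
python3 -m inch '[[[-5,-4,12],[0,0,0.01],0.38],[[0,0,18],[0,0,0],0.38],[[0,0,5],[0,0,0],0.38],[[0,0,0],[0,0,0],0.38]]'
python3 -c "
from h import *
o,a=PR; b=o+.05*np.array([-np.sin(a),np.cos(a)]); delta([*b,.231],a-np.pi/2)
f=grab('scene'); cv2.imwrite('pics/c7.png',cv2.resize(f['image'][140:230,270:360,::-1],None,fx=6,fy=6,interpolation=cv2.INTER_CUBIC))"
```

```text
t: 15.45
ee_pos: [0.4416, -0.167, 0.2623]
eef_rot: [-1.98, -2.436, 0.001]
force: [0.6, 0.9, -0.2]
finger_gap: 0.0358
finger_force: 0.0
now-axes mm [-0.5  0.5 31.3] turned-axes mm [-0.5  0.4 31.3] turn [-0.002 -0.001 -0.001] t 15.45
```

View pics/c7.png

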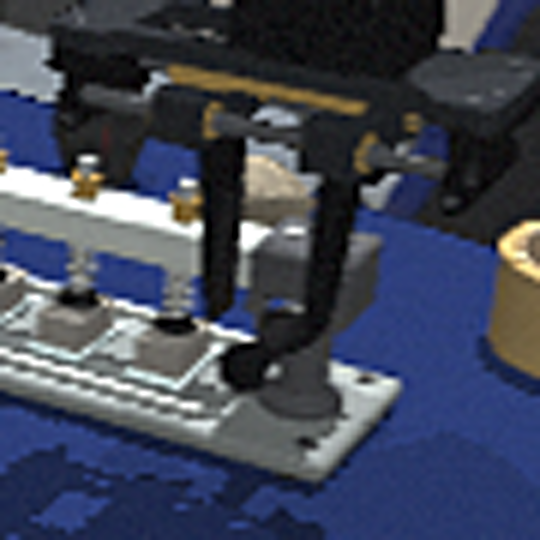

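The finger tips at (218,310) and (312,340) straddle the barrel, which runs from (240,365) to (300,340). I'll descend and grip.

```bash
python3 -m inch '[[[0,0,12],[0,0,0],0.38],[[0,0,12],[0,0,0],0.38],[[0,0,7],[0,0,0],0.38],[[0,0,0],[0,0,0],0.38]]'
python3 -m inch '[[[0,0,0],[0,0,0],0.05],[[0,0,0],[0,0,0],0.05],[[0,0,0],[0,0,0],0.05],[[0,0,0],[0,0,0],0.05],[[0,0,0],[0,0,0],0.05]]' 45
```

```text
t: 16.0
ee_pos: [0.4416, -0.167, 0.2314]
eef_rot: [-1.98, -2.437, 0.001]
force: [0.2, 0.7, 0.3]
finger_gap: 0.0361
finger_force: 0.0
t: 16.62
ee_pos: [0.4419, -0.1673, 0.2328]
eef_rot: [1.981, 2.438, -0.0]
force: [-1.9, -0.5, 3.1]
finger_gap: 0.0132
finger_force: 45.0
```

```bash
python3 -m inch '[[[3,0,0],[0,0,0],0.05],[[4,0,0],[0,0,0],0.05],[[3,0,0],[0,0,0],0.05],[[1,0,0],[0,0,0],0.05],[[0,0,0],[0,0,0],0.05]]' 45
python3 -c "
from h import *
delta(manip.sense()['ee_pos'],PR[1]-np.pi/2)"
```

```text
t: 17.25
ee_pos: [0.4398, -0.1569, 0.2328]
eef_rot: [1.979, 2.437, -0.003]
force: [-1.5, -6.6, 1.6]
finger_gap: 0.0128
finger_force: 45.0
now-axes mm [0. 0. 0.] turned-axes mm [0. 0. 0.] turn [ 0.     0.003 -0.   ] t 17.25
```

The latch is about 10.6 mm out, and the 6.6 N reading agrees with the spring. Next I'll lift along the arc about the hinge.

```bash
python3 -m inch '[[[0,0,-6],[0,0,0],0.05],[[0,0,-8],[0,0,0],0.05],[[0,-0.5,-8],[0,0,0],0.05]]' 40
python3 -m inch '[[[0,0.5,-10],[0,0,0],0.05],[[0,1,-11],[0,0,0],0.05],[[0,1.5,-10],[0,0,0],0.05],[[0,2.4,-11],[0,0,0],0.05]]'
```

```text
t: 17.62
ee_pos: [0.439, -0.1567, 0.2537]
eef_rot: [1.98, 2.437, -0.001]
force: [3.9, -5.2, -4.8]
finger_gap: 0.013
finger_force: 40.0
t: 18.12
ee_pos: [0.444, -0.1557, 0.2955]
eef_rot: [1.981, 2.438, -0.004]
force: [1.7, -7.3, -5.9]
finger_gap: 0.0132
finger_force: 40.0
```

```bash
python3 -m inch '[[[0,2.8,-10.5],[0,0,0],0.05],[[0,3.2,-10.4],[0,0,0],0.05],[[0,3.7,-10],[0,0,0],0.05],[[0,4.2,-10],[0,0,0],0.05],[[0,4.7,-9.7],[0,0,0],0.05],[[0,5.2,-9.5],[0,0,0],0.05],[[0,4.2,-7],[0,0,0],0.05],[[0,3.5,-5],[0,0,0],0.05]]'
python3 -m inch '[[[0,1.5,-2.5],[0,0,0],0.05],[[0,0,0],[0,0,0],0.05],[[0,0,0],[0,0,0],0.05],[[0,0,0],[0,0,0],0.05],[[0,0,0],[0,0,0],0.05]]'
python3 -c "
from h import *
f=grab('scene'); cv2.imwrite('pics/c8.png',cv2.resize(f['image'][80:240,60:380,::-1],None,fx=2.5,fy=2.5,interpolation=cv2.INTER_CUBIC))
f=grab('top'); c=chips(f)
for x,y,a,l,w in c:
    d=np.array([x,y])/1000-TR[0]; e=TR[1]; print(np.round([d@[np.cos(e),np.sin(e)],d@[-np.sin(e),np.cos(e)],a-e,l,w],4))
"
```

```text
t: 19.12
ee_pos: [0.4737, -0.1498, 0.3675]
eef_rot: [-1.978, -2.434, 0.014]
force: [-11.7, -8.5, 3.3]
finger_gap: 0.013
finger_force: 40.0
t: 19.75
ee_pos: [0.4751, -0.1497, 0.3701]
eef_rot: [-1.978, -2.435, 0.014]
force: [-11.0, -9.0, 4.0]
finger_gap: 0.013
finger_force: 40.0
[2.17000e-02 4.29000e-02 1.58110e+00 2.30197e+01 2.21063e+01]
[ 2.08000e-02 -3.00000e-03  5.26000e-02  3.05769e+01  2.31676e+01]
[ 2.11000e-02 -4.86000e-02  1.05000e-02  3.21105e+01  2.38662e+01]
```

View pics/c8.png

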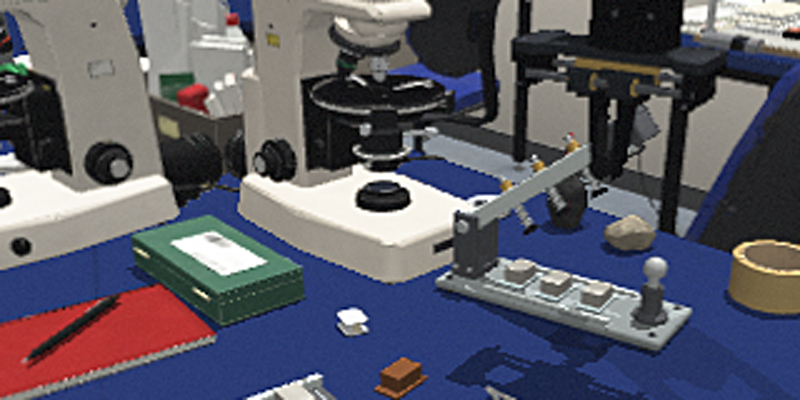

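The beam nose is up at (615,130), held in the gripper, with the ball bare at (655,270) and the cured slides still in place. The row hasn't been touched since I measured it; the arm's shadow now disturbs the chip outlines. From the 0.137 m rise, the beam angle is about 0.67 rad. I'll hand it in.

```bash
python3 -c "
from bench import manip
print(manip.sign_off())"
```

```text
the job is handed in; nothing more can be done
None
```

The job is handed in at about 20 s of the 53 s: the three slides measured square against the fence, and the gripper is holding the beam up at about 0.67 rad, roughly 13 cm; one slip, a wrong-way move onto slide 0's glass, showed 72 N at the wrist, and the sign-off returned no verdict.

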